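# Lock a split bearing housing in its weld jig and hold the cap pressed on its dowels

## Robot

A 7-joint arm with a two-finger parallel gripper is mounted at the origin on a cart in front of the work surface, level with it; the furniture and walls round the work are solid. World frame = base frame: x ahead of the robot, y to its left, z up, the work surface at z = 0. Lengths are in m, angles in rad, forces in N, time in s.
With the tool pointing down it reaches from about 0.4 to 0.9 m from the base axis. Payload 5.5 kg.
Tool frame: the origin (TCP) lies midway between the tips of the shut fingers; the grasp point (between the pads) lies 19 mm behind it; z points along the fingers, y is the line along which they close (so a half turn about z gives the same grasp; the last joint's range is limited). The gripper opens to 85 mm and grips with 20 to 120 N. Pads are 22 mm wide; open, the fingers measure 114 mm over their backs; the gripper's body (76 mm by 85 mm) begins 54 mm behind the grasp point. The pads swing forward as they close: fully open they stand 13 mm farther back than shut.
Start: joints at [-0.943, 0.501, -0.427, 1.55, 0.221, 1.138, -0.21], TCP at [0.232, 0.607, 0.206] pointing down, gripper open.
Joint ranges: [-2.88, 2.88], [-0.31, 2.03], [-1.54, 1.56], [0.2, 2.42], [-1.41, 4.55], [0.19, 2.02], [-2.57, 2.57]. Speed limits (rad/s): [2.57, 2.57, 3.14, 3.14, 3.14, 3.14, 3.14].

## Interface

Orientations are given as a unit quaternion [w, x, y, z].
In Python, from plant import env gives the robot as it stands. Calls block until the motion is done:
- env.goto(position, orientation): joint-space move of the TCP to a pose.
- env.move_l(position, rotation=None, rate=0.15, stop_force=None): straight line of the TCP; rotation=None keeps the orientation; rate is the mean speed in m/s. With stop_force (N) it stops when the force on the tool has changed by that much, and returns True; else False.
- env.movej(angles): joint-space move.
- env.command_gripper(opening, grip_force=None): finger opening in m; grip_force is the grip in N (None keeps the last); returns when the fingers have stopped.
- env.pause(seconds).
- env.ik(position, orientation): joint angles nearest the present ones, or None.
- env.state(): the state.
- env.read_camera(name): name is "scene" or "top" or "wrist"; returns a dict with "frame" (480x640x3 uint8, blue, green, red), "K" (3x3 intrinsics, pixels), "dist" ([k1, k2, p1, p2, k3] as OpenCV has them; the pictures are not rectified), "R" (3x3) and "t" (3): a world point X has camera coordinates R X + t. Camera axes: x right, y down, z forward; pixel columns grow to the right and rows downward; lengths in m; the calibration is good to about 2 mm. A picture is of the moment at which its call begins. There is no depth.
A pose or a line that the arm cannot do raises env.IKError and nothing moves.
- env.job_done(): hands the job in; it is judged then, once.
The state is a dict: "time_s": time; "joint_pos": joint angles; "joint_vel": joint speeds; "effort": joint torques, N m; "tcp_pos": TCP position; "ee_rot": TCP orientation; "wrist_force": force on the tool from outside, world axes, zero at the start; "torque": the same for the moment, N m; "width": finger opening in m; "finger_force": force on a finger pad.
Only numpy, scipy, OpenCV 4.12 (cv2) and the standard library are available. Lean on these libraries where they do the work, as an engineer would, in place of code of your own. Each camera call takes 0.05 s, during which the arm holds its last target. There are 200 camera calls.

## Task

The lower half of a split bearing housing lies in the weld jig: first swing the jig's hinged keeper bar shut over the housing's foot until it snaps into its ball detent, so that the housing cannot lift. Then pick up the cap that belongs to this housing (the larger of the two; leave the smaller cap and the other things on the table where they are), set it down over the two dowels until the joint faces meet flush all round, and press it down with about 15 N, ready for me to tack the joint. Finish while you are still holding it pressed: do not let go or back off.

Things in the scene. Friction and masses are not known exactly. Their poses are not given: they have to be found in the camera images.
- jig: Fixed steel weld jig: plate 276 x 150 x 12 mm, fixed lip over the housing's foot at its -x end, keeper bar at its +x end; all but the handle below 50 mm. Origin on the table under the middle of the nest; z up, x along the housing towards the keeper end (the robot's right, -y of the world, give or take 0.25 rad), y from the keeper's pivot side to its detent side.
- keeper (a joint): Hinge of the keeper bar, rad: 0 = shut in the detent, bar along the jig's +y over the housing's foot; grows as it swings out level towards the jig's +x (clockwise from above, to 1.65). It stays where it is left. In the last 0.2 rad a spring ball resists (push up to about 8 N at the handle); below about 0.05 it snaps home, above that it does not. A stop ends the travel at -0.015.
- keeper_handle (a point): Upright round black handle near the free end of the keeper bar, 14 mm thick over its upper 27 mm, open to a grasp from above. This point is on its axis, 66 mm over the table: 12 mm below its top, 28 mm above the bar's top face, 84 mm from the pivot axis.
- keeper_pivot (a point): Point on the keeper's vertical hinge axis at mid-height of the bar (33 mm over the table). Shut, the handle stands 84 mm from here along the jig's +y.
- housing: Lower half of the split housing, dark steel, 1.5 kg: foot 216 x 44 x 14 mm, block 130 x 44 mm up to the joint face 42 mm above its underside. Lies in the jig with 1.5 mm play, x along the jig's x. Origin: centre of its underside, z up. Two 10 mm dowels stand on the joint face at x = +52 and -52 mm, y = 0: 14 mm tall, straight for 8 mm, then tapered to 5 mm.
- joint_face (a point): Centre of the lower half's joint face, midway between the feet of the dowels, 54 mm over the table in the jig; axes as those of the housing. The faces meet hard: there is no spring, so creep down for the last millimetres.
- cap: The housing's cap, larger of two dark steel caps on the table: 130 x 44 mm, about 0.45 kg, ears 18 mm thick, between them an arch 38 mm high (plus a 5 mm boss), 38 mm outer, 20 mm bore radius. 11.5 mm holes go through the ears at x = +52, -52 mm, y = 0. Origin: centre of its underside (joint face), z up, y along the bore; fits either way round. Grip across its 44 mm from above.
- small_cap: Cap of a smaller housing, does not fit and is to be left alone: 102 x 38 mm, arch 30 mm high, holes 80 mm apart. Origin at the centre of its underside, x from hole to hole.
- weld_magnet: Loose welding magnet 70 x 90 x 16 mm, to be left alone; origin at its underside.
- tip_tin: Loose round tin 65 x 31 mm, to be left alone; origin at its underside.
- spanner: Loose spanner 204 mm long, to be left alone; origin at its underside.
- coupling_nut: Loose hexagonal coupling nut 30 mm tall, to be left alone; origin at its underside.

How it is judged:
By the outcome, as a careful person would: the job done as asked, in the order asked, and still so for the second after the job is handed in, while the arm keeps its last pose, push and grip.
It also fails if it takes over 56 s, if anything falls off the work surface, if the arm or the gripper's body presses on something with over 40 N, if the wrist force passes 120 N, or if a joint passes its speed limit or range.

## Working session

There is one attempt and no reset: what is moved stays moved. The work goes in short steps, each a Python script; the robot and the scene stay as the last script left them, time stands still between calls to the robot, and variables do not carry over. Pictures are saved under pics/ and viewed, at most 10 in all, crops included, and the job is handed in when it is done.

```bash
mkdir -p pics; ls
python3 - <<'E'
from plant import env
import cv2,numpy as np
for n in("top","scene"):
    c=env.read_camera(n);cv2.imwrite(f"pics/{n}0.png",c["frame"]);np.savez(f"pics/{n}0.npz",**c)
    print(n,c["K"].round(1).tolist(),c["dist"],(-c["R"].T@c["t"]).round(3),c["R"].round(3).tolist())
s=env.state();print(s)
E
```

```text
pics
top [[571.5, 0.0, 314.9], [0.0, 571.5, 249.9], [0.0, 0.0, 1.0]] [0.03310502 0.         0.         0.         0.        ] [0.355 0.177 1.321] [[0.001, -1.0, -0.006], [-0.988, -0.0, -0.153], [0.153, 0.006, -0.988]]
scene [[513.5, 0.0, 318.9], [0.0, 513.5, 234.3], [0.0, 0.0, 1.0]] [0.04715843 0.         0.         0.         0.        ] [-0.361  0.935  0.719] [[-0.643, -0.766, -0.013], [-0.352, 0.31, -0.883], [0.68, -0.564, -0.469]]
{'time_s': 0.1, 'joint_pos': array([-0.94278142,  0.50178077, -0.42681039,  1.55130551,  0.22078113,
        1.13831215, -0.21030083]), 'joint_vel': array([-1.56336280e-05, -2.64542172e-03, -9.42689333e-04, -3.84174185e-03,
       -4.63574450e-04, -1.43612867e-04,  2.61092490e-04]), 'effort': array([-1.17484247e-02, -5.70811629e+01, -5.83889589e+00, -2.81752574e+01,
        1.04915095e-02,  5.62781890e-03,  4.43476056e-07]), 'tcp_pos': array([0.23169843, 0.60659986, 0.20476325]), 'ee_rot': array([-2.02504338e-04,  1.81380737e-01,  9.83412557e-01, -8.54851121e-04]), 'wrist_force': array([ 0.38062641, -0.43338488,  0.1800489 ]), 'torque': array([-0.02745198, -0.03650589, -0.01259986]), 'finger_force': 0.0, 'width': 0.08542898955952892}
```

View pics/top0.png

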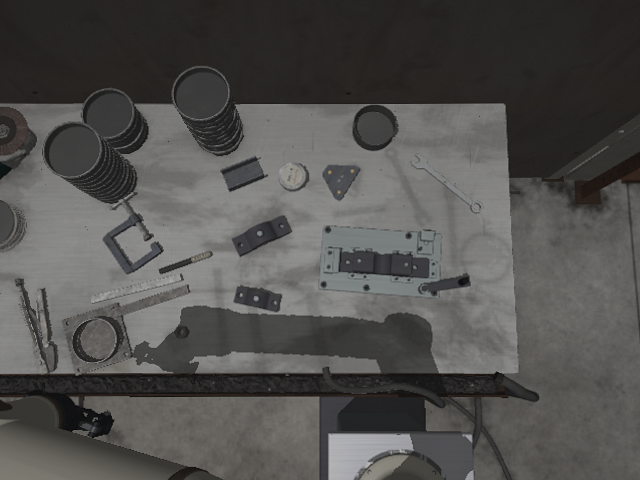

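View pics/scene0.png

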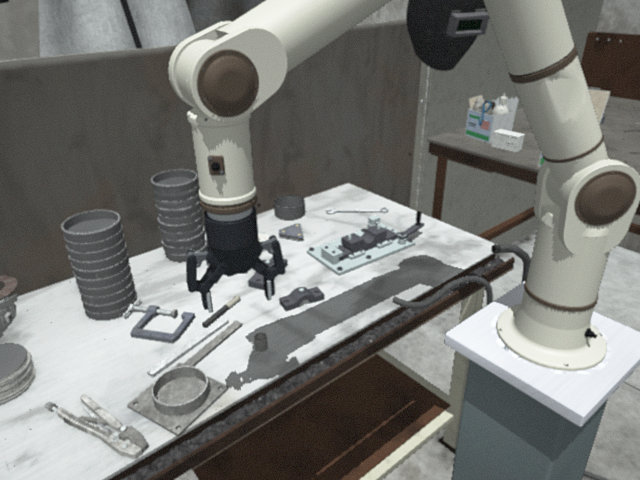

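The top view shows the jig at px (320–440, 226–297), the keeper pivot at about (425, 288), and the handle at about (463, 281) with the bar swung out. The large cap is at (262, 234) and the small cap at (258, 297). The scene view agrees: the handle stands upright at (419, 217). Next I'll get coarse positions and the wrist camera mount.

```bash
cat > h.py <<'E'
import numpy as np,cv2
from scipy.spatial.transform import Rotation as Ro
def ray(c,px):
    u=cv2.undistortPoints(np.array([[px]],float),np.array(c["K"]),np.array(c["dist"]))[0,0]
    return -c["R"].T@c["t"], c["R"].T@np.array([u[0],u[1],1.])
def onz(c,px,z):
    o,d=ray(c,px);return o+d*(z-o[2])/d[2]
def proj(c,X):
    return cv2.projectPoints(np.array(X,float).reshape(-1,1,3),cv2.Rodrigues(c["R"])[0],c["t"],np.array(c["K"]),np.array(c["dist"]))[0][:,0]
def two(c1,p1,c2,p2):
    o,d=ray(c1,p1);q,e=ray(c2,p2)
    s=np.linalg.lstsq(np.c_[d,-e],q-o,rcond=None)[0];a=o+d*s[0];b=q+e*s[1];return (a+b)/2,np.linalg.norm(a-b)
def down(ang): # tool down, tool y axis (closing) at world angle ang
    y=np.array([np.cos(ang),np.sin(ang),0]);z=np.array([0,0,-1.]);x=np.cross(y,z)
    q=Ro.from_matrix(np.c_[x,y,z]).as_quat();return q[[3,0,1,2]]
def mat(q): return Ro.from_quat(np.array(q)[[1,2,3,0]]).as_matrix()
def save(env,n,tag):
    c=env.read_camera(n);cv2.imwrite(f"pics/{tag}.png",c["frame"]);np.savez(f"pics/{tag}.npz",**c);return c
def load(tag): return dict(np.load(f"pics/{tag}.npz"))
E
python3 - <<'E'
from plant import env
from h import *
w=save(env,"wrist","w0");s=env.state();M=mat(s["ee_rot"])
C=-w["R"].T@w["t"];print("cam in tool",(M.T@(C-s["tcp_pos"])).round(4),"axes(tool)",(M.T@w["R"].T).round(3).tolist(),w["K"].round(1).tolist())
t=load("top0");sc=load("scene0")
for n,p,z in(("cap",(262,234),.03),("small",(258,297),.02),("piv",(425,288),.04),("det",(428,240),.04),("handle",(463,281),.07),("hous",(384,262),.054),("tl",(323,226),.012),("tr",(440,233),.012),("bl",(320,289),.012)):print(n,onz(t,p,z).round(3))
print(two(t,(464,279),sc,(419.5,211)))
f=t["frame"];cv2.imwrite("pics/z.png",cv2.resize(f[205:310,225:485],None,fx=3,fy=3,interpolation=cv2.INTER_CUBIC))
E
```

```text
cam in tool [ 0.0768 -0.     -0.1677] axes(tool) [[-0.0, -0.954, -0.301], [1.0, -0.0, -0.0], [0.0, -0.301, 0.954]] [[332.1, 0.0, 317.4], [0.0, 332.1, 236.8], [0.0, 0.0, 1.0]]
cap [0.592 0.307 0.03 ]
small [0.448 0.315 0.02 ]
piv [ 0.468 -0.062  0.04 ]
det [ 0.577 -0.071  0.04 ]
handle [ 0.48  -0.139  0.07 ]
hous [0.524 0.031 0.054]
tl [0.615 0.166 0.012]
tr [ 0.598 -0.105  0.012]
bl [0.467 0.173 0.012]
(array([ 0.48292175, -0.13924301,  0.08175988]), np.float64(0.001761774437868026))
```

View pics/z.png

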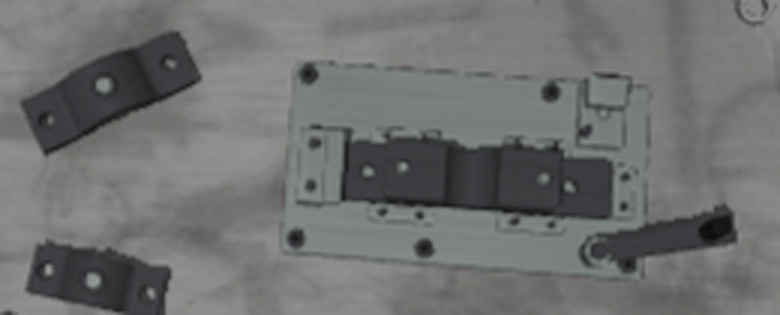

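The crop shows the pivot screw at zoom px (598, 248) and the black handle at (716, 228). The cap's holes are at (45, 120) and (170, 63), and the dowels are at about (403, 168) and (544, 179). I'll take close wrist views of the cap and jig, with all targets on the tool's +x side, clear of the fingers.

Run:
```python
from plant import env
from h import *
for tag,p in(("wc",[.50,.30,.2]),("wj",[.45,-.035,.2])):
    env.goto(p,down(-np.pi/2-.06));env.pause(.2);save(env,"wrist",tag)
    s=env.state();print(s["time_s"],s["tcp_pos"].round(4),s["joint_pos"].round(2))
a=load("wc")["frame"];b=load("wj")["frame"];print(a.shape)
cv2.imwrite("pics/wcz.png",a[:300,120:540])
```

```text
2.0917 [0.4997 0.3006 0.1999] [-0.75  0.36  0.21  1.75 -0.08  1.04 -2.15]
3.6167 [ 0.4503 -0.0341  0.1999] [-0.37  0.12  0.41  2.06 -0.06  0.97 -1.55]
(480, 640, 3)
```

View pics/wj.png

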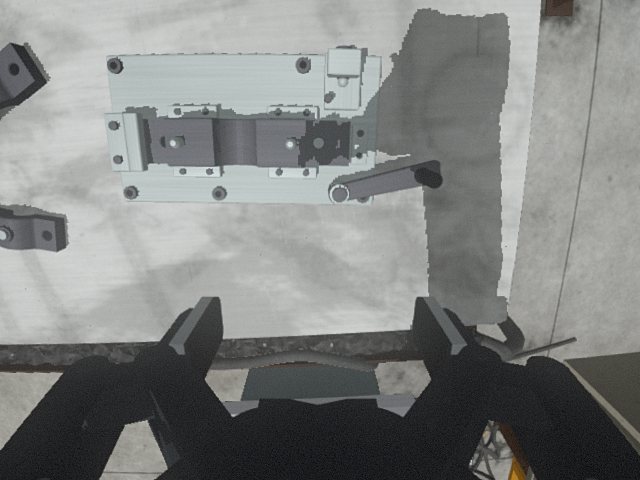

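View pics/wcz.png

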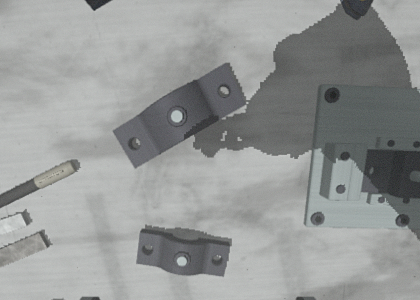

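The wrist view of the jig shows the dowel tips at (174, 143) and (290, 144), the pivot screw at (340, 193), and the handle top at about (432, 177). In the cap view, the holes are at full-frame (255, 144) and (343, 91), with the boss at (297, 117). Now I'll refine these with masks and check them against the known distances.

Run:
```python
from h import *
wj=load("wj");wc=load("wc");t=load("top0");sc=load("scene0")
def blob(c,x0,y0,x1,y1,lo,hi,show=True):
    g=cv2.cvtColor(c["frame"],cv2.COLOR_BGR2GRAY)[y0:y1,x0:x1]
    n,l,s,ce=cv2.connectedComponentsWithStats(((g>=lo)&(g<=hi)).astype(np.uint8))
    for i in np.argsort(-s[1:,4])[:3]+1: print("  ",ce[i]+[x0,y0],s[i].tolist())
print("dowels");blob(wj,160,130,190,160,140,255);blob(wj,278,130,303,160,140,255)
print("handle");blob(wj,405,150,450,200,0,45)
print("pivot");blob(wj,325,180,355,210,170,255)
print("holes");blob(wc,245,134,267,154,0,45);blob(wc,333,80,355,102,0,45);print("holes bright");blob(wc,245,134,267,154,90,255);blob(wc,333,80,355,102,90,255)
print("boss");blob(wc,285,105,310,130,140,255)
g=cv2.cvtColor(wj["frame"],cv2.COLOR_BGR2GRAY);print(g[158:192:2,408:446:2])
for n,p,z in(("d1",(174,143),.068),("d2",(290,144),.068),("piv",(340,193),.042),("htop",(432,177),.078)):
    X=onz(wj,p,z);print(n,X.round(4),"top px",proj(t,X).round(1),"scene",proj(sc,X).round(1))
for n,p,z in(("h1",(255,144),.018),("h2",(343,91),.018),("boss",(297,117),.043)):
    X=onz(wc,p,z);print(n,X.round(4),"top px",proj(t,X).round(1))
```

```text
dowels
   [172.825 143.425] [10, 10, 7, 8, 40]
   [289.16981132 144.37735849] [7, 11, 9, 8, 53]
handle
   [420.5  170.75] [15, 20, 2, 3, 4]
   [439. 178.] [33, 27, 3, 3, 4]
   [430.  174.5] [25, 24, 1, 2, 2]
pivot
   [336.71538462 199.58974359] [0, 0, 30, 30, 390]
   [341.8 185.6] [16, 5, 3, 2, 5]
   [345. 187.] [20, 7, 1, 1, 1]
holes
holes bright
   [256.19628647 143.46153846] [0, 0, 22, 20, 377]
   [343.36908517  90.65299685] [0, 0, 22, 22, 317]
   [343.9516129   90.25806452] [6, 6, 10, 9, 62]
   [343.5  96. ] [10, 16, 2, 1, 2]
boss
   [296.15740741 115.75      ] [6, 5, 11, 12, 108]
[[107 101 107 106 108 110 115 110 109 112 118 119 117 116 121 111 109 108
  107]
 [111 108 109 109 109 110 114 115 115 112 112  95  76  73  79 113 114 110
  112]
 [111 111 111 111 114 114 119  92  69  69  60  63  64  69  63  60 103 112
  112]
 [112 110 111  92  74  63  66  67  66  65  68  61  71  68  69  65  93 109
  113]
 [ 77  64  63  67  69  69  61  70  71  72  67  69  63  70  72  60  97 113
  112]
 [ 91  77  68  72  74  65  56  44  47  57  63  67  64  68  70  64  96 118
  114]
 [107  89  69  67  58 
[... 614 characters left out ...]
 113
  118]
 [105 104 102 106 117 138 152 121 123 122  80  47  51  51  47  58  96 114
  113]
 [131 143 155 176 183 188 191 139 112 115 113 110  78  75  86 107 109 108
  103]
 [178 175 176 174 182 182 183 155 118 112 102 106 103  98 103 101 106 102
  106]]
d1 [0.527  0.0885 0.068 ] top px [[358.5 260. ]] scene [[350.6 234.4]]
d2 [ 0.5192 -0.0138  0.068 ] top px [[405.  263.5]] scene [[379.3 224. ]]
piv [ 0.4687 -0.0573  0.042 ] top px [[423.2 287.4]] scene [[402.8 233.8]]
htop [ 0.4849 -0.1361  0.078 ] top px [[462.4 278.6]] scene [[417.8 212.3]]
h1 [0.5692 0.3607 0.018 ] top px [[239.  244.7]]
h2 [0.6144 0.269  0.018 ] top px [[278.9 225.6]]
boss [0.5915 0.3145 0.043 ] top px [[258.1 233.3]]
```

The dowel spacing measures 102.6 mm against a nominal 104, and pivot to handle measures about 81 mm against 84. The bar sits at θ ≈ 1.31. I'll cage the handle and swing the keeper with the pads tangential to the arc.

```bash
cat > k.py <<'E'
from plant import env
from h import *
wj=load("wj")
P=onz(wj,(340,193),.042)[:2];H=onz(wj,(433,178.5),.078)[:2]
d1=onz(wj,(172.8,143.4),.068)[:2];d2=onz(wj,(289.2,144.4),.068)[:2]
jx=np.arctan2(*(d2-d1)[::-1]);jy=jx+np.pi/2
phi0=np.arctan2(*(H-P)[::-1]);r=.084;th0=jy-phi0
print("P",P,"H",H,"dist",np.linalg.norm(H-P),"dowels",np.linalg.norm(d1-d2),"jx",jx,"th0",th0)
pose=lambda th,z,off:(np.array([*(P+r*np.array([np.cos(jy-th),np.sin(jy-th)])),z]),down(jy-th+off))
E
python3 - <<'E'
from k import *
for off in(np.pi/2,-np.pi/2):
    for th in(th0,.7,0,-.06):
        q=env.ik(*pose(th,.052,off));print(round(off,2),round(th,2),None if q is None else np.round(q,2))
E
```

```text
P [ 0.46873095 -0.05727608] H [ 0.48357418 -0.13706971] dist 0.08116245833714301 dowels 0.10307557115557119 jx -1.6463160472453908 th0 1.311358554203545
1.57 1.31 [ 0.08  0.44  0.18  2.05 -0.12  0.67  0.52]
1.57 0.7 [ 0.12  0.48  0.06  1.95 -0.04  0.71  1.  ]
1.57 0 [ 0.13  0.51 -0.08  1.91  0.06  0.73  1.51]
1.57 -0.06 [ 0.95  0.99 -1.31  1.89  1.06  1.18  0.8 ]
-1.57 1.31 [-0.21  0.48  0.54  2.06 -0.38  0.7  -2.39]
-1.57 0.7 [-0.21  0.53  0.48  1.96 -0.35  0.73 -1.87]
-1.57 0 [-0.26  0.53  0.41  1.93 -0.31  0.74 -1.32]
-1.57 -0.06 [-0.26  0.53  0.4   1.93 -0.3   0.74 -1.27]
```

Run:
```python
from k import *
o=np.pi/2
p,q=pose(th0,.052,o)
env.command_gripper(.045)
env.goto([p[0],p[1],.13],q)
hit=env.move_l(p,rate=.08,stop_force=10)
s=env.state();print("down",hit,s["time_s"],s["tcp_pos"].round(4),s["wrist_force"].round(1))
if not hit:
    env.command_gripper(.017,20);s=env.state();print("w",s["width"],s["wrist_force"].round(1),s["finger_force"])
    for th in np.linspace(th0,.25,7)[1:]:
        h=env.move_l(*pose(th,.052,o),rate=.08,stop_force=20)
        s=env.state();print(round(th,2),h,s["tcp_pos"].round(4),s["wrist_force"].round(1))
        if h:break
    print(s["time_s"]);save(env,"top","t1")
```

```text
P [ 0.46873095 -0.05727608] H [ 0.48357418 -0.13706971] dist 0.08116245833714301 dowels 0.10307557115557119 jx -1.6463160472453908 th0 1.311358554203545
down False 7.0083 [ 0.4846 -0.14    0.0524] [ 0.3  0.2 -0.2]
w 0.016844654444870162 [-0.2 -0.3 -0. ] 0.05285070637000899
1.13 False [ 0.4984 -0.1358  0.052 ] [0.1 1.  0.4]
0.96 False [ 0.5112 -0.1295  0.0519] [-0.4 -0.7 -0.2]
0.78 False [ 0.5231 -0.121   0.0519] [ 0.9 -0.2  0.5]
0.6 False [ 0.5334 -0.1104  0.0519] [0.4 0.  0.8]
0.43 False [ 0.5418 -0.0981  0.0519] [-0.7 -0.8 -0.3]
0.25 False [ 0.5478 -0.0846  0.0519] [ 0.2 -1.1  0.3]
9.3917
```

Run:
```python
from k import *
o=np.pi/2
for th in np.r_[np.arange(.18,-.13,-.03)]:
    h=env.move_l(*pose(th,.052,o),rate=.03,stop_force=18)
    s=env.state();print(round(th,2),h,s["tcp_pos"].round(4),s["wrist_force"].round(1),round(s["width"],4))
    if h or np.hypot(*s["wrist_force"][:2])>15:break
print(s["time_s"]);t=save(env,"top","t2");w=save(env,"wrist","w2")
a=cv2.resize(t["frame"][215:305,310:450],None,fx=3.4,fy=3.4,interpolation=cv2.INTER_CUBIC)
b=w["frame"][40:346,100:420]
cv2.imwrite("pics/k2.png",np.hstack([a,b[:a.shape[0]]]))
```

```text
P [ 0.46873095 -0.05727608] H [ 0.48357418 -0.13706971] dist 0.08116245833714301 dowels 0.10307557115557119 jx -1.6463160472453908 th0 1.311358554203545
0.18 False [ 0.5499 -0.0789  0.052 ] [ 0.9 -0.2  0.7] 0.0169
0.15 False [ 0.5506 -0.0761  0.052 ] [ 0.1 -0.4 -0. ] 0.017
0.12 False [ 0.5512 -0.0735  0.052 ] [0.8 0.1 0.7] 0.0174
0.09 False [ 0.5514 -0.0717  0.052 ] [-0.1 -2.2  0.8] 0.0166
0.06 False [ 0.5519 -0.069   0.0525] [-2.  -1.7  5.3] 0.0171
0.03 False [ 0.5526 -0.0668  0.0525] [-1.4 -2.4  5.6] 0.0166
0.0 False [ 0.5531 -0.0643  0.0526] [-1.9 -2.5  4.8] 0.017
-0.03 False [ 0.5533 -0.0619  0.0526] [-1.1 -3.8  5.1] 0.0169
-0.06 False [ 0.5535 -0.0592  0.0526] [-0.  -2.8  5.9] 0.0167
-0.09 False [ 0.5535 -0.0565  0.0525] [-0.  -2.9  5.5] 0.0167
-0.12 False [ 0.5531 -0.0533  0.0521] [ 0.7 -1.8  3.1] 0.0173
12.2917
```

View pics/k2.png

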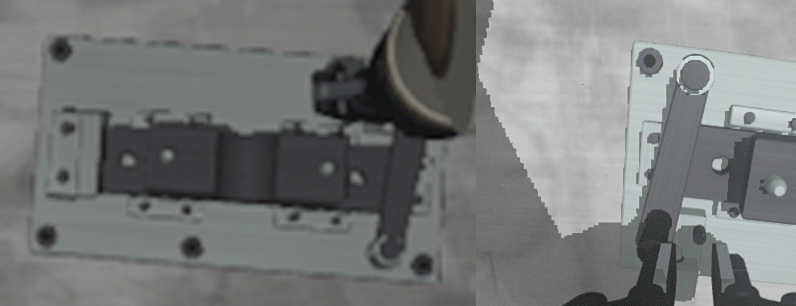

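The keeper is not shut. The bar, from the pivot at (388, 250) to (410, 140) in the left crop, is still about 0.13 rad open, and the handle at (655, 225) on the right stands outside the pads. So the pads slipped off the handle at the detent. I'll lift off and look again with the handle clear of the gripper.

Run:
```python
from k import *
s=env.state();p=s["tcp_pos"]
env.move_l([p[0],p[1],.14],rate=.15);print(env.state()["wrist_force"].round(1))
env.goto([.60,-.05,.2],down(jx+np.pi));env.pause(.2)
w=save(env,"wrist","w3");t=save(env,"top","t3");s=env.state();print(s["time_s"],s["tcp_pos"].round(4),s["joint_pos"].round(2))
print(proj(w,[[*pose(.15,.078,0)[0]]]))
a=cv2.resize(w["frame"][20:240,170:470],None,fx=2,fy=2,interpolation=cv2.INTER_CUBIC)
cv2.imwrite("pics/k3.png",a)
```

```text
P [ 0.46873095 -0.05727608] H [ 0.48357418 -0.13706971] dist 0.08116245833714301 dowels 0.10307557115557119 jx -1.6463160472453908 th0 1.311358554203545
[ 0.6  0.8 -0.6]
13.825 [ 0.5986 -0.0501  0.1986] [ 0.14  0.39 -0.13  1.69  0.06  1.06  1.49]
[[283.14438757 171.62416211]]
```

View pics/k3.png

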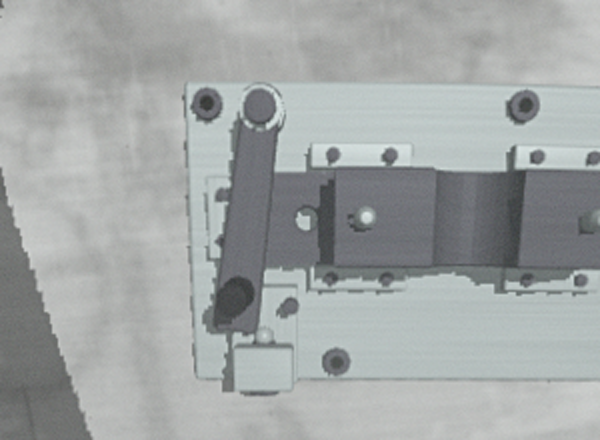

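The keeper pivot is at zoom px (262, 107), the handle top at (234, 298), and the detent ball at (264, 335). The bar is open by about 0.15 rad and everything else is in place. I'll measure again from this view.

Run:
```python
from k import *
w=load("w3");t=load("t3")
z=lambda u,v:(u/2+170,v/2+20)
P3=onz(w,z(262,107),.042);H3=onz(w,z(234,298),.078);B=onz(w,z(264,335),.04);d=onz(w,z(368,216),.068)
a=lambda v:np.arctan2(v[1],v[0])
print("P",P3,"H",H3,"dist",np.linalg.norm((H3-P3)[:2]),"ball",B,"dowel2",d,d2)
print("th",jy-a(H3-P3),"ball ang",jy-a(B-P3),np.linalg.norm((B-P3)[:2]))
for n,X in(("P",P3),("H",H3),("d2",d)):print(n,proj(t,X).round(1))
f=t["frame"];
g=cv2.cvtColor(f,cv2.COLOR_BGR2GRAY);m=(g[235:300,400:450]);
print(m[0:36:1,10:40])
```

```text
P [ 0.46873095 -0.05727608] H [ 0.48357418 -0.13706971] dist 0.08116245833714301 dowels 0.10307557115557119 jx -1.6463160472453908 th0 1.311358554203545
P [ 0.46810602 -0.05505048  0.042     ] H [ 0.54864502 -0.07253102  0.078     ] dist 0.08241419626070687 ball [ 0.57121134 -0.06333272  0.04      ] dowel2 [ 0.51918822 -0.01264101  0.068     ] [ 0.51892966 -0.0131226 ]
th 0.13820965961378165 ball ang 0.004636129802365371 0.10343743446462
P [[422.2 287.7]]
H [[432.1 249.6]]
d2 [[404.4 263.5]]
[[ 45  71 108 ... 119 118 119]
 [ 46  81 111 ... 117 117 118]
 [ 51  92 118 ... 117 118 118]
 ...
 [ 60  45  36 ... 118 120 106]
 [ 60  44  38 ... 117 121 106]
 [ 61  46  47 ... 117 120 104]]
```

Run:
```python
from h import *
w=load("w2");w3=load("w3")
T=np.array([.5531,-.0533,.0521])
for dz in(0,.013,.019,.03,.045):print(dz,proj(w,T+[0,0,dz]).round(1))
print("handle top",proj(w,[.5486,-.0725,.078]).round(1),"base",proj(w,[.5486,-.0725,.038]).round(1))
f=lambda i:cv2.resize(i["frame"][200:420,220:420],None,fx=2,fy=2,interpolation=cv2.INTER_CUBIC)
cv2.imwrite("pics/f.png",np.hstack([f(w),f(w3)]))
```

```text
0 [[317.6 278.1]]
0.013 [[317.6 288.7]]
0.019 [[317.7 294.1]]
0.03 [[317.7 305.1]]
0.045 [[317.7 322.6]]
handle top [[277.6 290.8]] base [[285.3 259.8]]
```

View pics/f.png

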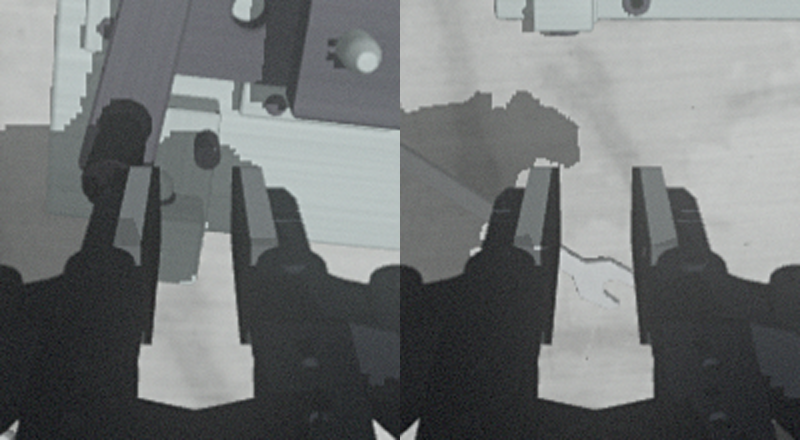

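The fingertips at zoom row 167 (full row 283) do not match the projected TCP at row 278. The pad gap implies tips about 25–30 mm behind the nominal TCP, so the pads may have caught only the top of the handle. I'll check the tip height by touching free table.

Run:
```python
from k import *
q=down(jx+np.pi)
env.goto([.68,.05,.08],q)
h=env.move_l([.68,.05,-.03],rate=.05,stop_force=6)
s=env.state();print(h,s["time_s"],s["tcp_pos"].round(4),s["wrist_force"].round(1),s["width"])
env.move_l([.68,.05,.08],rate=.2)
```

```text
P [ 0.46873095 -0.05727608] H [ 0.48357418 -0.13706971] dist 0.08116245833714301 dowels 0.10307557115557119 jx -1.6463160472453908 th0 1.311358554203545
True 16.45 [ 0.6799  0.05   -0.0252] [-1.7  0.1  6. ] 0.017112471436583617
```

Confirmed: the tips touch the table at TCP z = −0.025, so they sit 25 mm higher than nominal, and the pads had only brushed the top of the handle. I'll correct for this and redo the keeper.

Run:
```python
from k import *
import k
k.P[:]=[.4684,-.0562]
o=np.pi/2;Z=.029
p,q=pose(.138,Z,o)
env.command_gripper(.042)
env.goto([p[0],p[1],.085],q)
hit=env.move_l(p,rate=.06,stop_force=8)
s=env.state();print("down",hit,s["time_s"],s["tcp_pos"].round(4),s["wrist_force"].round(1))
if not hit:
    env.command_gripper(.0155,20);s=env.state();print("w",s["width"],s["wrist_force"].round(1),s["finger_force"])
    for th in np.arange(.10,-.13,-.03):
        h=env.move_l(*pose(th,Z,o),rate=.03,stop_force=18)
        s=env.state();print(round(th,2),h,s["tcp_pos"].round(4),s["wrist_force"].round(1),round(s["width"],4))
        if h or np.hypot(*s["wrist_force"][:2])>16:break
    print(s["time_s"])
save(env,"wrist","w4")
```

```text
P [ 0.46873095 -0.05727608] H [ 0.48357418 -0.13706971] dist 0.08116245833714301 dowels 0.10307557115557119 jx -1.6463160472453908 th0 1.311358554203545
down False 19.3333 [ 0.5509 -0.0741  0.0294] [0.1 0.3 0.4]
w 0.015391002386852096 [0.1 0.3 0.9] 0.0
0.1 False [ 0.5505 -0.0732  0.0291] [-1.6 -5.3  3. ] 0.0155
0.07 False [ 0.5504 -0.0729  0.029 ] [-2.5 -7.7  1.9] 0.0155
0.04 False [ 0.5502 -0.0727  0.0291] [ -3.4 -13.6   2.7] 0.0155
0.01 False [ 0.55   -0.0725  0.029 ] [ -4.8 -18.3   4.1] 0.0155
20.7167
```

Run:
```python
from plant import env
from h import *
t=save(env,"top","t4");w=load("w4")
a=cv2.resize(w["frame"][120:320,200:400],None,fx=2.2,fy=2.2,interpolation=cv2.INTER_CUBIC)
b=cv2.resize(t["frame"][225:300,385:455],(360,386),interpolation=cv2.INTER_CUBIC);b=cv2.copyMakeBorder(b,0,440-386,0,0,cv2.BORDER_CONSTANT)
cv2.imwrite("pics/w4z.png",np.hstack([a,b]))
```

```text
(no output)
```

View pics/w4z.png

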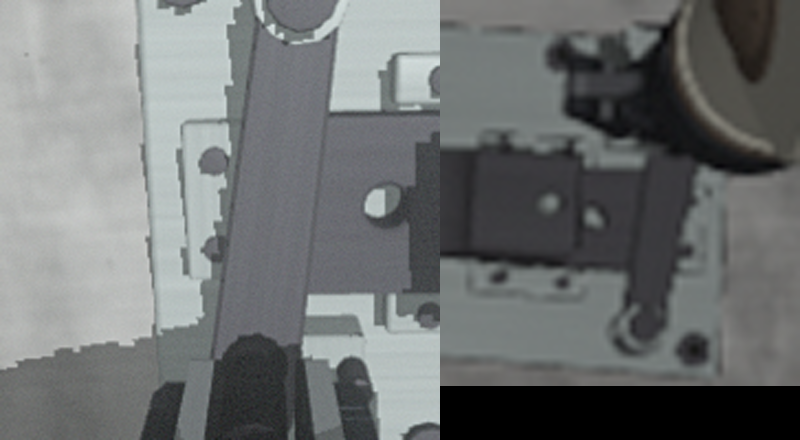

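The handle is between the pads, and the bar stands at about 0.12 rad. The leading finger is right beside a dark screw of the detent post at zoom (352, 370), which is probably what blocks it. I'll relieve the push, raise 9 mm while still gripping the handle, and push again.

Run:
```python
from k import *
import k
k.P[:]=[.4684,-.0562]
o=np.pi/2;Z=.038
env.move_l(*pose(.13,.029,o),rate=.05);env.move_l(*pose(.13,Z,o),rate=.05)
print(env.state()["wrist_force"].round(1),env.state()["tcp_pos"].round(4))
for th in np.arange(.10,-.13,-.025):
    h=env.move_l(*pose(th,Z,o),rate=.03,stop_force=20)
    s=env.state();print(round(th,3),h,s["tcp_pos"].round(4),s["wrist_force"].round(1),s["torque"].round(2),round(s["width"],4))
    if h or np.hypot(*s["wrist_force"][:2])>18:break
print(s["time_s"])
save(env,"wrist","w5")
```

```text
P [ 0.46873095 -0.05727608] H [ 0.48357418 -0.13706971] dist 0.08116245833714301 dowels 0.10307557115557119 jx -1.6463160472453908 th0 1.311358554203545
[-2.3 -2.4  2.1] [ 0.5505 -0.0733  0.0385]
0.1 False [ 0.5505 -0.0728  0.0383] [-3.6 -7.4  3.9] [-1.46  0.8  -0.03] 0.0151
0.075 False [ 0.5503 -0.0725  0.0383] [-4.6 -8.9  5.3] [-2.18  1.12 -0.04] 0.0153
0.05 False [ 0.5502 -0.0723  0.0383] [ -5.9 -13.2   5.1] [-2.85  1.24 -0.02] 0.0157
0.025 False [ 0.5517 -0.0662  0.0383] [-1.3 -1.9  0.9] [-0.48  0.39 -0.05] 0.0155
0.0 False [ 0.5526 -0.0618  0.0381] [-0.8 -2.3  1.2] [-0.38  0.13  0.03] 0.0157
-0.025 False [ 0.5525 -0.0614  0.0381] [-0.6 -4.5  2.8] [-1.08  0.24 -0.04] 0.0156
-0.05 False [ 0.5524 -0.061   0.0381] [-1.2 -7.7  1.8] [-1.74  0.28 -0.04] 0.0156
-0.075 False [ 0.5522 -0.0607  0.0381] [ -2.5 -11.5   2.6] [-2.46  0.43 -0.01] 0.015
-0.1 False [ 0.5521 -0.0601  0.0382] [ -1.6 -13.9   1.9] [-3.09  0.4  -0.02] 0.0152
-0.125 False [ 0.5519 -0.0601  0.0382] [ -2.  -17.3   2.9] [-3.91  0.37  0.05] 0.0159
24.0
```

The force rose to about 13–14 N, dropped as the bar snapped through, and then a hard stop came at y ≈ −0.060, the expected shut position. Next: release, lift, and verify numerically against the earlier view.

Run:
```python
from k import *
import k
k.P[:]=[.4684,-.0562]
o=np.pi/2
env.move_l([.5523,-.0613,.038],rate=.05);print(env.state()["wrist_force"].round(1),env.state()["tcp_pos"].round(4))
env.command_gripper(.04);p=env.state()["tcp_pos"];env.move_l([p[0],p[1],.12],rate=.15)
env.goto([.60,-.05,.2],down(jx+np.pi));env.pause(.1)
save(env,"wrist","w6");print(env.state()["time_s"])
for tag in("w3","w6"):
    w=load(tag);g=cv2.medianBlur(cv2.cvtColor(w["frame"],cv2.COLOR_BGR2GRAY),3)
    m=(g[145:205,265:330]<57).astype(np.uint8)
    n,l,s,ce=cv2.connectedComponentsWithStats(m);i=1+np.argmax(s[1:,4]);print(tag,s[i],ce[i]+[265,145])
    x,y,ww,hh,_=s[i]
    print(" handle~",onz(w,ce[i]+[265,145],.07).round(4), "exp shut px",proj(w,[[*pose(0,.078,0)[0]],[*pose(0,.052,0)[0]]]).round(1).tolist())
    # bar edges: slope from bar mask between rows
    for r in(100,120,140):
        row=g[r,270:330];print("  row",r,[int(v) for v in 270+np.where(row<92)[0][[0,-1]]])
```

```text
P [ 0.46873095 -0.05727608] H [ 0.48357418 -0.13706971] dist 0.08116245833714301 dowels 0.10307557115557119 jx -1.6463160472453908 th0 1.311358554203545
[ 0.8 -4.8  0.4] [ 0.5527 -0.0613  0.038 ]
26.05Traceback (most recent call last):
  File "<stdin>", line 12, in <module>
    return _wrapfunc(a, 'argmax', axis=axis, out=out, **kwds)
    return bound(*args, **kwds)
ValueError: attempt to get argmax of an empty sequence
```

Run:
```python
from k import *
import k
k.P[:]=[.4684,-.0562]
for tag in("w3","w6"):
    w=load(tag);g=cv2.GaussianBlur(cv2.cvtColor(w["frame"],cv2.COLOR_BGR2GRAY),(3,3),0)
    print(tag,"exp shut px top/base",proj(w,[[*pose(0,.078,0)[0]],[*pose(0,.052,0)[0]]]).round(1).tolist())
    print(g[150:186:3,272:324:2])if 0 else [print(150+3*i,*r) for i,r in enumerate(g[150:189:3,272:326:3])]
```

```text
P [ 0.46873095 -0.05727608] H [ 0.48357418 -0.13706971] dist 0.08116245833714301 dowels 0.10307557115557119 jx -1.6463160472453908 th0 1.311358554203545
w3 exp shut px top/base [[299.0, 172.2], [300.5, 169.2]]
150 183 152 120 103 113 112 114 114 112 114 102 112 114 114 114 114 113 113
153 196 197 134 106 111 111 112 114 113 112 110 128 128 130 119 127 128 118
156 188 190 142 107 113 111 112 115 113 110 166 190 190 183 181 188 191 132
159 190 180 116 111 98 73 74 92 113 109 177 191 190 191 191 191 191 136
162 190 191 113 100 70 70 66 68 98 109 144 154 157 155 155 155 194 137
165 190 189 102 73 77 77 76 66 78 109 193 190 192 192 193 190 191 154
168 188 143 85 73 75 74 76 69 79 109 195 190 191 192 154 169 193 192
171 189 171 81 74 73 75 73 69 101 112 194 189 191 139 110 110 188 191
174 170 120 80 73 74 75 74 100 114 120 193 188 160 109 110 111 184 187
177 125 118 82 78 74 77 100 114 114 129 191 188 155 114 140 167 190 189
180 117 113 80 81 82 112 112 113 113 137 191 188 189 186 190 188 189 188
183 172 116 95 108 104 110 112 111 112 148 173 184 187 190 190 187 191 191
186 182 137 129 129
[... 357 characters left out ...]
 187 188 154 105 111 107 88 79 102 112 111 191 189 188 134
162 187 187 188 187 188 121 101 110 70 65 66 67 98 108 155 153 191 135
165 188 187 187 188 160 192 105 84 73 77 75 66 76 107 194 189 189 150
168 185 185 186 189 121 191 105 73 74 76 73 74 72 108 157 166 191 189
171 186 187 187 189 124 173 99 72 72 74 75 75 91 104 109 109 183 189
174 184 185 184 187 137 114 98 72 73 73 74 74 112 87 109 110 181 185
177 186 185 186 181 127 116 99 78 74 72 75 102 112 105 138 162 187 186
180 182 183 183 173 111 116 96 81 81 99 110 112 111 110 185 186 185 185
183 185 185 185 189 116 135 101 86 109 112 111 112 112 108 186 186 188 188
186 183 184 184 187 113 183 148 99 114 133 160 130 106 140 187 186 185 186
```

The handle moved from px ~286 to ~300, against 299 expected for shut, and the bar edges now run along the jig's y. The keeper is home. Now pick the cap.

Run:
```python
from k import *
wc=load("wc")
h1=onz(wc,(255.3,143.8),.018)[:2];h2=onz(wc,(343.7,90.6),.018)[:2];b=onz(wc,(296.5,116.5),.043)[:2]
cx=np.arctan2(*(h2-h1)[::-1]);C=((h1+h2)/2+b)/2
print("holes",np.linalg.norm(h1-h2),"C",(h1+h2)/2,b,"cx",cx)
qk=down(cx+np.pi/2)
env.goto([*C,.07],qk)          # gripper opens on the way
env.command_gripper(.085)
h=env.move_l([*C,-.020],rate=.08,stop_force=8)
s=env.state();print(h,s["tcp_pos"].round(4),s["wrist_force"].round(1),s["time_s"],s["joint_pos"].round(2))
if not h:
    env.command_gripper(.03,100);s=env.state();print("w",s["width"],s["finger_force"],s["tcp_pos"].round(4),s["wrist_force"].round(1))
    p=s["tcp_pos"];env.move_l([*C,.09],rate=.15);env.pause(.2);s=env.state();print("w",s["width"],s["wrist_force"].round(1),s["torque"].round(2),s["time_s"],s["tcp_pos"].round(4))
    w=save(env,"wrist","w7");save(env,"top","t7")
    print([None if (q:=env.ik([.523,.038,z],down(jy))) is None else q.round(2) for z in(.09,.034)])
```

```text
P [ 0.46873095 -0.05727608] H [ 0.48357418 -0.13706971] dist 0.08116245833714301 dowels 0.10307557115557119 jx -1.6463160472453908 th0 1.311358554203545
holes 0.10260405553153841 C [0.59204295 0.31435873] [0.59201327 0.31490152] cx -1.112692481508263
False [ 0.5926  0.315  -0.0192] [-0.5 -0.5 -0.4] 29.2833 [-0.49  0.77 -0.06  1.63  0.06  0.75 -0.12]
w 0.042311803213052425 102.60931458324194 [ 0.5927  0.315  -0.0192] [-0.3 -0.5  4.4]
w 0.042561260142024826 [-1.1 -0.5 -4.5] [ 0.02 -0.01  0.03] 30.8333 [0.5911 0.3141 0.0885]
[array([-0.19,  0.4 ,  0.08,  1.98, -0.04,  0.77, -0.16]), array([-0.18,  0.49,  0.07,  2.  , -0.05,  0.65, -0.15])]
```

The cap is held, with 4.5 N of weight and a width of 42.6 mm. I'll check its position in the gripper from the near ear's hole in the wrist image.

Run:
```python
from k import *
w=load("w7");cx=-1.1127;T=np.array([.5911,.3141,.0885])
u=np.array([np.cos(cx),np.sin(cx),0]);M=mat(down(cx+np.pi/2));print("tool x vs cap x",M[:,0]@u)
X=T+M[:,0]*.052+[0,0,.0192+.018];p=proj(w,X)[0];e=proj(w,X+M[:,0]*.013)[0];print("hole exp",p,"end exp",e)
g=cv2.GaussianBlur(cv2.cvtColor(w["frame"],cv2.COLOR_BGR2GRAY),(3,3),0)
x,y=p.round().astype(int);c=cv2.HoughCircles(g[y-45:y+45,x-50:x+50],cv2.HOUGH_GRADIENT,1,30,param1=60,param2=10,minRadius=9,maxRadius=22)
print(None if c is None else (c[0,:3]+[x-50,y-45,0]))
for r in range(-40,44,4):print(y+r,*g[y+r,x-40:x+44:4])
```

```text
P [ 0.46873095 -0.05727608] H [ 0.48357418 -0.13706971] dist 0.08116245833714301 dowels 0.10307557115557119 jx -1.6463160472453908 th0 1.311358554203545
tool x vs cap x -1.0
hole exp [316.80930261 197.77005635] end exp [316.77582854 164.63001109]
[[317.5        196.5         14.30000019]]
158 182 181 183 186 176 172 170 169 165 163 165 167 165 165 171 177 179 178 173 168 167
162 86 86 90 90 90 90 89 88 85 88 85 90 92 92 94 93 95 95 94 94 99
166 110 107 107 108 109 107 106 107 106 105 107 107 105 105 105 106 107 107 107 107 108
170 110 108 110 106 108 108 107 107 107 107 106 108 106 107 107 106 107 108 109 109 108
174 109 108 108 107 107 108 107 107 107 106 107 108 107 109 107 106 107 107 106 108 109
178 109 108 108 109 107 107 106 106 106 106 107 107 107 108 106 107 107 108 109 108 108
182 108 108 107 107 108 107 107 106 99 89 96 91 91 107 106 106 108 107 107 109 109
186 108 105 106 105 105 106 105 95 119 167 167 167 161 86 104 104 105 105 105 106 107
190 108 109 108 107 107 107 107 109 165 165 163 163 166 165 92 106 107 106 106 107 108
194 107 106 104 105 102 104 96 92 165 166 166 1
[... 222 characters left out ...]
 102 102 89 68 69 71 73 72 84 98 100 101 103 101 103 105
210 104 105 104 103 102 103 102 100 95 82 74 79 92 98 101 101 101 101 102 104 106
214 105 107 104 104 104 103 103 103 102 100 99 100 101 102 102 101 102 103 104 104 106
218 104 102 102 101 101 100 99 99 99 98 97 99 98 97 99 98 99 99 99 100 101
222 103 100 101 99 99 98 99 98 97 98 99 97 97 96 97 97 97 99 99 99 100
226 103 105 103 102 102 100 100 100 99 98 98 98 100 98 99 100 101 101 100 102 102
230 102 101 101 98 99 99 98 97 98 97 97 96 96 97 97 96 96 98 98 99 100
234 111 110 108 108 107 108 106 102 104 104 103 106 104 105 103 103 106 104 106 105 106
238 120 117 117 117 117 115 115 114 114 111 112 115 109 111 112 111 111 112 112 112 113
```

The hole is at (317.5, 196.5) against (316.8, 197.8) expected, so the cap is centred to about 0.5 mm. Carry it over the dowels and creep down.

```bash
cat >> k.py <<'E'
J=np.array([.5230,.0380])
def st(n=""):
    s=env.state();print(n,round(s["time_s"],2),s["tcp_pos"].round(4),s["wrist_force"].round(1),s["torque"].round(2),round(s["width"],4));return s
E
python3 - <<'E'
from k import *
env.goto([*J,.09],down(jy));env.pause(.1);s=st("above")
c=J-(s["tcp_pos"][:2]-J)   # take out the steady tracking error
env.move_l([*c,.054],rate=.08);s=st("hover")
h=env.move_l([*c,.0365],rate=.015,stop_force=5);s=st(h);save(env,"wrist","w8")
E
```

```text
P [ 0.46873095 -0.05727608] H [ 0.48357418 -0.13706971] dist 0.08116245833714301 dowels 0.10307557115557119 jx -1.6463160472453908 th0 1.311358554203545
above 32.13 [0.524  0.0405 0.0902] [-0.8  0.8 -4.2] [ 0.01  0.03 -0.01] 0.0427
hover 32.73 [0.5219 0.0355 0.0537] [ 0.3 -0.7 -4.1] [ 0.03 -0.05  0.03] 0.0429
True 33.46 [0.5227 0.0365 0.0438] [ 1.6  1.1 -1.4] [ 0.17 -0.52  0.07] 0.0425
```

It touched on the dowel taper with y 1.5 mm low, because I had corrected for an unsettled transient. I'll shift back to the true target and continue creeping down.

Run:
```python
from k import *
env.move_l([*J,.0465],rate=.03);env.pause(.15);s=st("recentred")
z=.0465
for z in np.arange(.0445,.0325,-.002):
    h=env.move_l([*J,z],rate=.015,stop_force=8);s=st((round(z,4),h))
    if h or s["wrist_force"][2]>4:break
```

```text
P [ 0.46873095 -0.05727608] H [ 0.48357418 -0.13706971] dist 0.08116245833714301 dowels 0.10307557115557119 jx -1.6463160472453908 th0 1.311358554203545
recentred 33.94 [0.5223 0.0378 0.0461] [ 1.   0.6 -3.8] [-0.05  0.01 -0.  ] 0.0425
(np.float64(0.0445), False) 34.23 [0.5227 0.0379 0.0442] [ 0.2  0.5 -3.5] [-0.03 -0.02 -0.06] 0.0426
(np.float64(0.0425), False) 34.51 [0.5229 0.038  0.0424] [-0.1  0.4 -3.8] [-0.02 -0.   -0.02] 0.0426
(np.float64(0.0405), False) 34.79 [0.5229 0.038  0.0404] [-0.1  0.  -4.1] [-0.   -0.01 -0.06] 0.0428
(np.float64(0.0385), False) 35.08 [0.5229 0.038  0.0384] [ 0.4 -1.1 -4.3] [ 0.02 -0.06 -0.04] 0.0425
(np.float64(0.0365), False) 35.36 [0.5229 0.038  0.0364] [-0.1 -0.2 -4.2] [-0.01 -0.08  0.05] 0.0429
(np.float64(0.0345), True) 35.58 [0.5233 0.038  0.0348] [-0.4  0.1  5. ] [-0.05  0.01  0.03] 0.0425
```

The faces met at TCP z = 0.0348, exactly as predicted, with near-zero moments. Now raise the press to about 15 N.

Run:
```python
from k import *
z=.0345
for i in range(14):
    env.pause(.15);f=np.mean([(env.pause(.03),env.state()["wrist_force"][2])[1] for _ in range(5)])
    print(round(z,4),round(f,1))
    if f>12:break
    z-=min(.0015,max(.0003,(13-f)*.0002));env.move_l([*J,z],rate=.01)
s=st("pressed");env.pause(1.);s=st("1 s later")
w=save(env,"wrist","w9");sc=save(env,"scene","s9")
a=cv2.resize(w["frame"][60:300,180:460],(490,420));X=proj(sc,[.523,.038,.06])[0].astype(int)
b=cv2.resize(sc["frame"][X[1]-50:X[1]+50,X[0]-37:X[0]+37],(310,420),interpolation=cv2.INTER_CUBIC)
cv2.imwrite("pics/end.png",np.hstack([a,b]))
```

```text
P [ 0.46873095 -0.05727608] H [ 0.48357418 -0.13706971] dist 0.08116245833714301 dowels 0.10307557115557119 jx -1.6463160472453908 th0 1.311358554203545
0.0345 5.6
0.033 14.7
pressed 36.5 [0.5234 0.038  0.0348] [-6.6  0.2 15.2] [-0.15  0.98  0.06] 0.0425
1 s later 37.5 [0.5234 0.038  0.0348] [-5.7 -0.5 14.5] [-0.15  1.03  0.07] 0.0429
```

View pics/end.png

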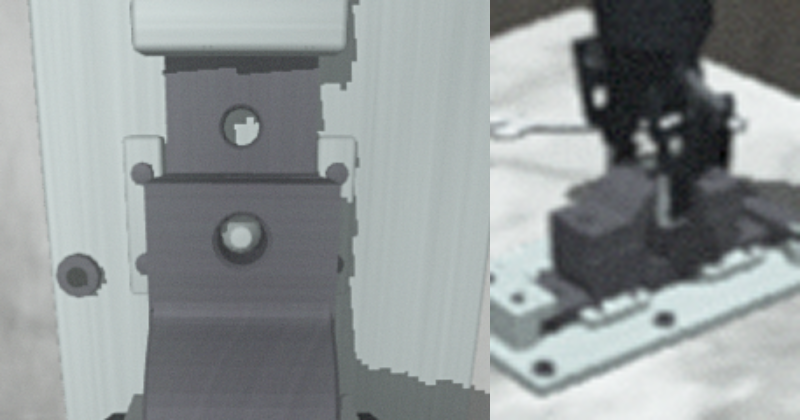

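The picture shows the dowel centred in the ear hole at (240, 237) and the cap flush on the block. The reading is steady at 14.5 N, so with the cap's weight the joint carries about 19 N. I'll trim slightly so both figures are near 15, then hand in.

Run:
```python
from k import *
env.move_l([J[0],J[1],.0333],rate=.01);env.pause(.5);s=st("trim");env.pause(.5);s=st("hold")
if 10.5<s["wrist_force"][2]<16: print(env.job_done())
```

```text
P [ 0.46873095 -0.05727608] H [ 0.48357418 -0.13706971] dist 0.08116245833714301 dowels 0.10307557115557119 jx -1.6463160472453908 th0 1.311358554203545
trim 38.35 [0.5233 0.038  0.0348] [-5.  -0.3 13. ] [-0.13  0.93  0.01] 0.0425
hold 38.85 [0.5233 0.038  0.0348] [-5.  -1.2 11.1] [-0.11  0.84  0.07] 0.0426
the job is handed in; nothing more can be done
None
```

The job is handed in at 38.9 s: the keeper is snapped shut on the second try (the pads slipped off the handle the first time), and the larger cap is flush on its dowels and still held pressed, with the wrist reading 11–13 N and the joint carrying roughly 16–17 N with the cap's weight.

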